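# Gauge a flowerpot in the wide and narrow gates

### The job

Check the rim size of the empty grey pot that stands upside down on the bench: slide it away from the robot through the wide steel gate until it is completely out on the far side, then slide it, from whichever side you like, squarely into the mouth of the narrow gate and give it a light push, so that both jaws stop it. Keep the pot flat on the bench all the time, do not force it through the narrow gate, and leave it standing there against both jaws; do not disturb the plants, the bottle or the trowel.

Things in the scene. Friction and masses are not known exactly. Their poses are not given: they have to be found in the camera images.
- pot: empty grey plastic pot, upside down, loose, about 80 g; round about z. Origin: centre of its underside, on the bench. Its widest part, the rim collar, is 84 mm in diameter, from the bench up to 18 mm; above it tapers from 77 to 68 mm at its flat closed top, 52 mm above the bench, with five small dark drain marks. Slides easily (about 1 N)
- wide_gate: steel gate fixed to the bench, left or right of the narrow one: two jaws in line, 30 mm high, 16 mm thick, 160 mm long overall, with a clear gap of 90 mm, inner ends rounded (radius 8 mm). Origin: middle of the gap at bench height; y along the jaws, x the way through, away from the robot (turned up to 0.2 rad). The flat strip joining the jaws does not obstruct
- narrow_gate: fixed steel gate like the wide one (same height, thickness, overall length, rounded ends and axes) but with a gap of only 74 mm: the pot cannot pass and, touching both jaws, stops with its centre about 22 mm before the origin along the gate's x axis (on either side)
- plant_a: bystander: potted bulb with short shoots, loose, 86 mm wide, about 130 mm high; origin under its centre
- plant_b: bystander: a second potted bulb with short shoots, loose, 86 mm wide, about 130 mm high; origin under its centre
- bottle: bystander: white plastic bottle, loose, 60 mm wide, 150 mm high; origin under its centre
- trowel: bystander: steel hand trowel with wooden handle, loose, lying flat, 308 mm long and 66 mm wide, 26 mm high; x axis from handle (-150 mm) to blade tip (+158 mm); origin on the bench under its middle
Not all that is in view belongs to the job. What is shaped like the pot but pink is not meant.

How it is judged (in metres and radians):
On the way, in this order (a step that is already met when the one before it is completed fails the run):
1. the pot stands in the gap of the wide gate (x of pot in the frame of wide_gate between -0.015 and 0.015 m and y of pot in the frame of wide_gate between -0.008 and 0.008 m), for 0.02 s.
2. the pot is out of the wide gate on the far side (its centre at least 46 mm beyond the gate's line) (x of pot in the frame of wide_gate above 0.046 m), for 0.02 s.
3. the pot is pressed into the mouth of the narrow gate with at least 1.5 N and stopped by it (horizontal distance between pot and narrow_gate below 0.027 m and contact force between pot and narrow_gate above 1.5 N), for 0.1 s.
At the end, for the whole second after the job is handed in: The pot rests still and flat on the bench (within 6 mm and 0.1 rad), upside down, in the mouth of the narrow gate, on either side of it: its centre within 27 mm of the middle of the gap and within 8 mm of the gate's centre line (it stops at about 22 mm) (horizontal distance between pot and narrow_gate below 0.027 m and y of pot in the frame of narrow_gate between -0.008 and 0.008 m and height (world z) of pot below 0.006 m and angle between pot's own z axis and vertical below 0.1 rad and linear speed of pot below 0.02 m/s); the robot touches nothing.
It fails at once if the pot is lifted more than 12 mm off the bench (height (world z) of pot above 0.012 m).
It fails at once if the pot is tipped by more than 0.25 rad (angle between pot's own z axis and vertical above 0.25 rad).
It fails at once if the pot is forced into the narrow gate (its centre within 14 mm of the middle of the gap) (horizontal distance between pot and narrow_gate below 0.014 m).
It fails at once if the pot is pressed against the narrow gate with more than 50 N (contact force between pot and narrow_gate above 50 N).
It fails at once if a plant, the bottle or the trowel is moved by more than 20 mm (distance of any of plant_a, plant_b, bottle, trowel from where it was at the start of the episode above 0.02 m).
It also fails if it takes over 72 s, if anything falls off the work surface, if the arm or the gripper's body presses on something with over 40 N, if the wrist force passes 120 N, or if a joint passes its speed limit or range.

### The arm

A 6-joint arm with a two-finger parallel gripper is mounted at the origin on the work surface. World frame = base frame: x ahead of the robot, y to its left, z up, the work surface at z = 0. Lengths are in m, angles in degrees, forces in N, time in s.
With the tool pointing down it reaches from about 0.4 to 0.825 m from the base axis. Payload 7 kg.
Tool frame: the origin (TCP) lies on the front face of the gripper's body, between the roots of the fingers; the fingertips stand 66 mm ahead of it and the grasp point (between the pads) lies 47 mm ahead of it (nose_length is the distance from the TCP to the fingertips, in m); y points along the fingers, z is the direction in which the jaws open and shut, and the axes are right-handed (so a half turn about y gives the same grasp; the last joint's range is limited). The gripper opens to 88 mm and grips with 3 to 60 N. Pads are 19 mm wide; open, the fingers measure 130 mm over their backs; the gripper's body (78 mm by 193 mm) begins 47 mm behind the grasp point.
Start: joints at [83.371, 20.546, 0.682, 0, -70.136, -16.507], TCP at [0.265, 0.621, 0.292] pointing down, gripper open.
Joint ranges: [-176.03, 176.03], [-82.01, 121.73], [-58.28, 71.71], [-173.87, 95.51], [-174.79, -0.11], [-173.66, 173.66]. Speed limits (degrees/s): [136.94, 136.94, 172.46, 180, 180, 180].

### API

Orientations are given as [roll, pitch, yaw] about the fixed x, y, z axes, in that order (R = Rz(yaw) Ry(pitch) Rx(roll)).
In Python, from plant import get_state, capture, close_job, nose_length gives the robot as it stands.
- The arm moves only by the tool apply_moves, never from a script. Its argument "rows" is a list of rows, each a list of 2 entries, a list of its own where there are three numbers: the shift along the tool's x, y, z in m, then the turn about the tool's y in degrees. In form: [[[tx, ty, tz], yaw], ...]. A call has 1 to 20 rows; each row is the pose to reach, as a shift and turn from the pose commanded when the call began, along the tool's axes at that moment; what a row does not reach only later rows make up. A row lasts 1/8 s, in which the tool goes at most 62.5 mm and 10.7 degrees, less where a joint would pass 70% of its speed; a pose out of reach is approached as far as the arm can. A call with a gripper value outside its range is refused whole. "gripper" is the opening, from 0 (shut) to 1 (fully open), set as the call begins (left out, the last holds). The fingers move at their own pace and stop on an object; "grip_force" is the grip in N (left out, the last holds). Time passes only in rows, so rows that repeat a pose let the fingers close. It gives the time, the measured TCP pose, the force and the opening at its end, in the units of the state.
- get_state(): the state, without advancing time (a new reading comes with each control period).
- capture(name): name is "scene" or "top" or "wrist"; returns a dict with "pixels" (420x560x3 uint8, blue, green, red), "z_map" (420x560 float32, m along the optical axis (not along the pixel's ray), 0 where there is no reading), "intrinsics" (3x3 intrinsics, pixels), "D" ([k1, k2, p1, p2, k3] as OpenCV has them; the pictures are not rectified), "rvec" (rotation vector, rad) and "tvec" (3), from world to camera coordinates, as OpenCV has them; the wrist camera has in their place "mount" (4x4, takes a point from camera to tool coordinates, whose origin is the TCP and whose axes are the tool frame's). Camera axes: x right, y down, z forward; pixel columns grow to the right and rows downward; lengths in m; the calibration is good to about 2 mm. A picture is of the moment at which its call begins: read the wrist's pose just before it.
- close_job(): hands the job in, once; it reports no verdict.
The state is a dict: "time_s": time; "joints": joint angles; "qd": joint speeds; "joint_torque": joint torques, N m; "tcp_pos": TCP position; "eef_rot": TCP orientation; "contact_force": force on the tool from outside, world axes, zero at the start; "moment": the same for the moment, N m; "gripper_width": finger opening in m.
Only numpy, scipy, OpenCV 4.12 (cv2) and the standard library are available. Lean on these libraries where they do the work, as an engineer would, in place of code of your own. Each camera call takes 0.05 s, during which the arm holds its last target.

## Working session

There is one attempt and no reset: what is moved stays moved. The work goes in short steps, Python scripts to look and compute and a tool call to move; the robot and the scene stay as the last step left them, time stands still between calls to the robot, and variables do not carry over. Pictures are saved under pics/ and viewed, and the job is handed in when it is done.

Besides the shell and the picture viewer there is one more tool, called after "Call:" by a JSON object that holds its "name" and its "arguments", one argument or row to a line. apply_moves: Moves the arm, as the interface text tells. Its arguments: {"type":"object","properties":{"rows":{"type":"array"},"gripper":{"type":"number"},"grip_force":{"type":"number"}},"required":["rows"]}

```bash
ls; mkdir -p pics; python3 - <<'E'
from plant import *
import cv2,pickle
print(get_state(), nose_length)
d={}
for n in("scene","top"):
    c=capture(n);d[n]=c
    cv2.imwrite(f"pics/{n}0.png",c["pixels"]);print(n,c["intrinsics"],c["D"],c["rvec"],c["tvec"])
pickle.dump(d,open("c0.pkl","wb"))
E
```

```text
pics
{'time_s': 0.0, 'joints': array([ 8.33728572e+01,  2.05896549e+01,  6.33602382e-01, -1.92532420e-02,
       -7.01358711e+01, -1.65081049e+01]), 'qd': array([ 0.02552919,  0.05722511, -0.02949084, -0.14127891, -0.01577882,
       -0.00842794]), 'joint_torque': array([-2.69040044e-05, -5.82719100e+01,  2.93063825e+01,  6.99740812e+00,
        6.98815507e-03, -1.63716059e-04]), 'tcp_pos': array([0.26506675, 0.62036035, 0.29124412]), 'eef_rot': array([-8.99067222e+01,  8.76925825e-03,  1.56858203e+02]), 'contact_force': array([ 0.10030644,  0.64958182, -0.06819619]), 'moment': array([ 0.01204876, -0.0045785 , -0.00809772]), 'gripper_width': 0.08778293718405532} 0.0656
scene [[479.16570761   0.         277.69365914]
 [  0.         479.16570761 210.20307941]
 [  0.           0.           1.        ]] [0.03123144 0.         0.         0.         0.        ] [ 2.15092481  1.39133097 -0.47320243] [-0.19871059 -0.35911725  1.57846748]
top [[543.58837016   0.         271.6169389 ]
 [  0.         543.58837016 203.47955716]
 [  0.           0.           1.        ]] [-0.22276115  0.          0.          0.          0.        ] [ 2.18517867 -2.18247098  0.10575588] [-0.02702951  0.53219296  1.49802143]
```

View pics/scene0.png

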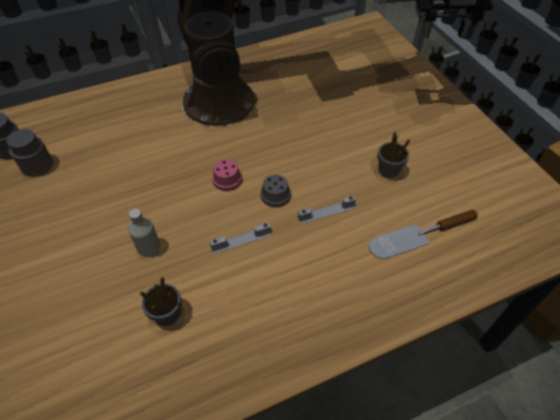

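View pics/top0.png

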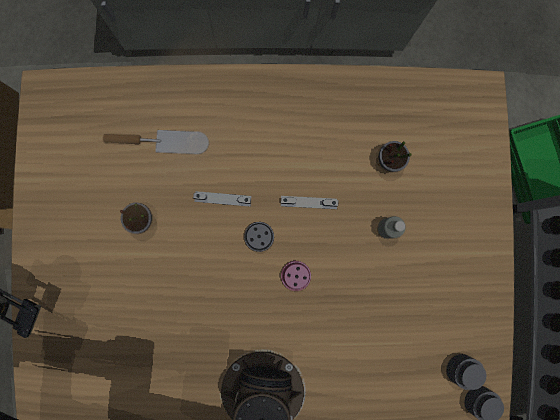

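```bash
cat > h.py <<'E'
import numpy as np,cv2
def world(c,uv,zp,R=None,t=None):
    if R is None:
        R=cv2.Rodrigues(np.asarray(c["rvec"],float))[0];t=np.asarray(c["tvec"],float).ravel()
    n=cv2.undistortPoints(np.asarray(uv,float).reshape(-1,1,2),c["intrinsics"],np.asarray(c["D"],float)).reshape(-1,2)
    d=np.c_[n,np.ones(len(n))]@R; o=-R.T@t
    return o+d*((zp-o[2])/d[:,2])[:,None]
def ortho(c,x0,x1,y0,y1,zp,res,R=None,t=None):
    if R is None:
        R=cv2.Rodrigues(np.asarray(c["rvec"],float))[0];t=np.asarray(c["tvec"],float).ravel()
    xs=np.arange(x1,x0,-res);ys=np.arange(y1,y0,-res)
    X,Y=np.meshgrid(xs,ys,indexing="ij")
    P=np.stack([X,Y,np.full_like(X,zp)],-1).reshape(-1,1,3)
    p,_=cv2.projectPoints(P,cv2.Rodrigues(R)[0],t,c["intrinsics"],np.asarray(c["D"],float))
    m=p.reshape(X.shape+(2,)).astype(np.float32)
    return cv2.remap(c["pixels"],m[...,0],m[...,1],cv2.INTER_CUBIC)
E
python3 - <<'E'
import pickle,cv2,numpy as np
from h import *
d=pickle.load(open("c0.pkl","rb"));c=d["top"]
im=ortho(c,0.36,0.68,-0.3,0.22,0.03,0.52/800)
cv2.imwrite("pics/o0.png",im);print(im.shape)
for n,u,z in[("pot",(259,236),.052),("pink",(296,276),.052),("g1",(222,199),.0),("g2",(309,202),.0),("plantA",(137,219),.05),("plB",(394,156),.05),("bot",(397,226),.15),("trowtip",(207,142),.0),("trowend",(104,139),.02)]:
    print(n,world(c,u,z).round(3))
E
```

```text
(493, 801, 3)
pot [[0.441 0.008 0.052]]
pink [[ 0.331 -0.093  0.052]]
g1 [[0.547 0.114 0.   ]]
g2 [[ 0.539 -0.133  0.   ]]
plantA [[0.486 0.347 0.05 ]]
plB [[ 0.665 -0.37   0.05 ]]
bot [[ 0.463 -0.35   0.15 ]]
trowtip [[0.712 0.16  0.   ]]
trowend [[0.719 0.459 0.02 ]]
```

View pics/o0.png

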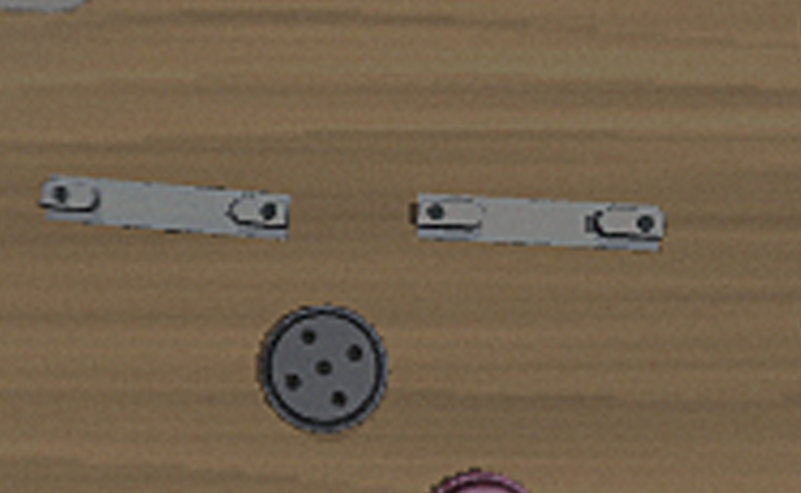

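```bash
cat >> h.py <<'E'
from scipy.spatial.transform import Rotation as Ro
def toolR(s): return Ro.from_euler("xyz",s["eef_rot"],degrees=True).as_matrix()
def todelta(s,target,yaw):
    d=toolR(s).T@(np.asarray(target)-s["tcp_pos"])
    turn=-((yaw-s["eef_rot"][2]+180)%360-180)
    return d.round(4),round(turn,2)
def wristRT(c,s):
    T=np.eye(4);T[:3,:3]=toolR(s);T[:3,3]=s["tcp_pos"]
    W=np.linalg.inv(T@c["mount"]);return W[:3,:3],W[:3,3]
E
python3 - <<'E'
from plant import *
from h import *
s=get_state();print(todelta(s,[.48,0,.33],85)); c=capture("wrist");print(c["mount"].round(3),c["intrinsics"])
E
```

```text
(array([-0.4414, -0.0379,  0.4861]), np.float64(71.86))
[[ 0.     0.956  0.292 -0.081]
 [-0.    -0.292  0.956 -0.093]
 [ 1.    -0.     0.     0.   ]
 [ 0.     0.     0.     1.   ]] [[360.12492603   0.         275.70115283]
 [  0.         360.12492603 214.58572258]
 [  0.           0.           1.        ]]
```

Call:
{"name": "apply_moves", "arguments": {
  "rows": [
    [[-0.04,-0.004,0.045],8],
    [[-0.08,-0.008,0.09],16],
    [[-0.12,-0.012,0.135],24],
    [[-0.16,-0.016,0.18],32],
    [[-0.2,-0.02,0.225],40],
    [[-0.24,-0.022,0.27],48],
    [[-0.28,-0.025,0.31],56],
    [[-0.32,-0.028,0.355],64],
    [[-0.36,-0.032,0.4],70],
    [[-0.4,-0.035,0.445],71.9],
    [[-0.441,-0.038,0.486],71.9],
    [[-0.441,-0.038,0.486],71.9],
    [[-0.441,-0.038,0.486],71.9],
    [[-0.441,-0.038,0.486],71.9]
  ]
}}

```text
time_s: 1.9
tcp_pos: [0.4795, 0.0014, 0.3301]
eef_rot: [-90.0, -0.0, 85.0]
contact_force: [-0.3, 0.3, -0.3]
gripper_width: 0.0874
```

```bash
python3 - <<'E'
from plant import *
from h import *
import pickle
s=get_state();c=capture("wrist");pickle.dump((s,c),open("w1.pkl","wb"))
print(s["tcp_pos"],s["eef_rot"],s["time_s"],s["joints"])
cv2.imwrite("pics/w1.png",c["pixels"])
R,t=wristRT(c,s)
im=ortho(c,.36,.68,-.3,.22,.03,.52/800,R,t);cv2.imwrite("pics/w1o.png",im)
E
```

```text
[0.47951672 0.00141545 0.33008891] [-8.99926717e+01 -6.98613218e-03  8.50472231e+01] 1.9 [ 2.37394659e+01  3.46014358e-01 -1.95575172e+01 -1.02593159e-02
 -7.00995431e+01 -2.86887499e+01]
```

View pics/w1.png

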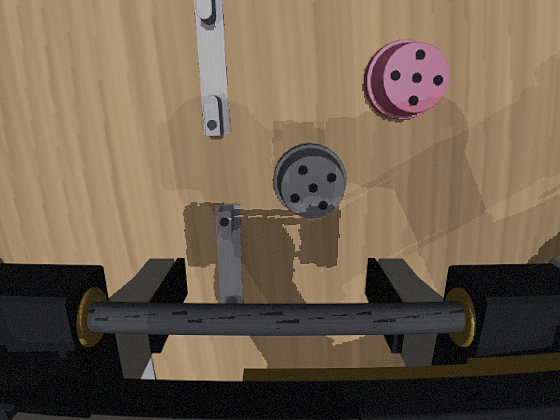

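View pics/w1o.png

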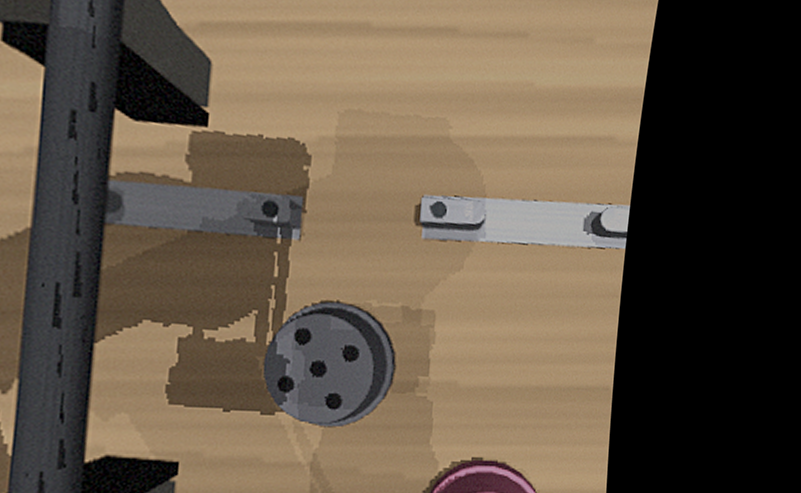

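Call:
{"name": "apply_moves", "arguments": {
  "rows": [
    [[0.04,-0.015,-0.01],0],
    [[0.08,-0.03,-0.02],0],
    [[0.12,-0.045,-0.03],0],
    [[0.15,-0.06,-0.03],0],
    [[0.15,-0.06,-0.03],0],
    [[0.15,-0.06,-0.03],0],
    [[0.15,-0.06,-0.03],0]
  ]
}}

```text
time_s: 2.82
tcp_pos: [0.5224, 0.1469, 0.3898]
eef_rot: [-90.0, 0.0, 85.0]
contact_force: [0.3, -0.4, 0.3]
gripper_width: 0.0879
```

```bash
python3 - <<'E'
from plant import *
from h import *
import pickle
s=get_state();c=capture("wrist");pickle.dump((s,c),open("w2.pkl","wb"))
print(s["tcp_pos"],s["eef_rot"],s["time_s"],s["joints"])
cv2.imwrite("pics/w2.png",c["pixels"])
R,t=wristRT(c,s)
im=ortho(c,.38,.68,-.24,.22,.03,.46/800,R,t);cv2.imwrite("pics/w2o.png",im)
E
```

```text
[0.52235905 0.14685697 0.38983679] [-8.99704385e+01  1.85265153e-02  8.49692003e+01] 2.825 [ 3.63995053e+01  5.16526731e+00 -6.74281985e+00 -5.79463373e-03
 -7.81263361e+01 -4.14291158e+01]
```

View pics/w2.png

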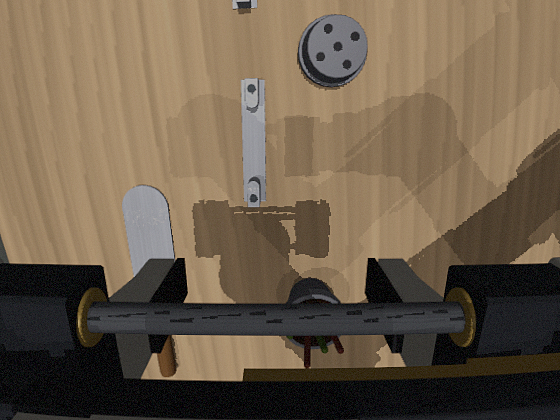

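View pics/w2o.png

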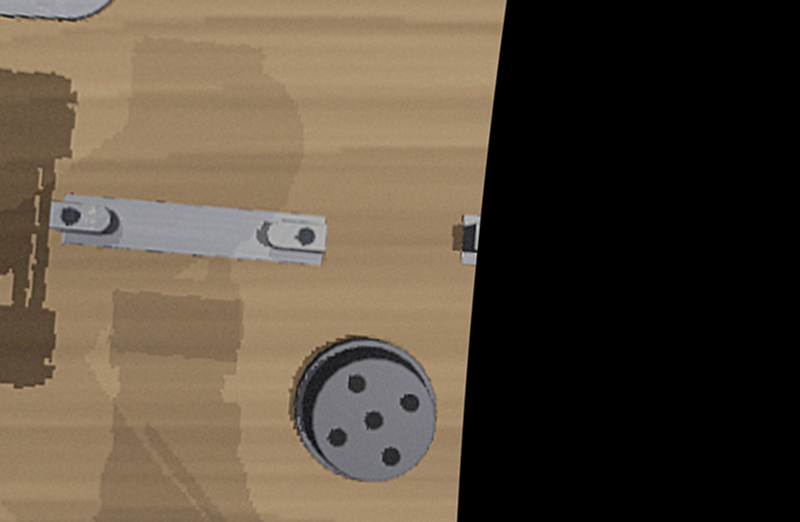

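```bash
python3 - <<'E'
from h import *
import pickle
for f,p in(("w1",[(313,188),(303,170),(331.5,177.5),(295,198),(323,204.5)]),("w2",[(338,46.5),(328,28),(355,36),(320,56.5),(347.5,64.5)])):
    s,c=pickle.load(open(f+".pkl","rb"));R,t=wristRT(c,s)
    w=world(c,p,.052,R,t);print(w.round(4)[0],w.mean(0).round(4))
c=pickle.load(open("c0.pkl","rb"))["top"];print(world(c,[(259,236)],.052))
s,c=pickle.load(open("w2.pkl","rb"));R,t=wristRT(c,s)
print(world(c,[(251.5,88.5),(253.5,198)],.03,R,t))
E
```

```text
[0.442  0.0088 0.052 ] [0.4419 0.0085 0.052 ]
[0.4416 0.0088 0.052 ] [0.4419 0.0086 0.052 ]
[[0.4405319  0.00838231 0.052     ]]
[[0.54378303 0.04478818 0.03      ]
 [0.55545684 0.17996579 0.03      ]]
```

```bash
python3 - <<'E'
from plant import *
from h import *
s=get_state();print(todelta(s,[.4417,.0087,.15],85))
E
```

```text
(array([-0.1445,  0.24  ,  0.0682]), np.float64(-0.05))
```

Call:
{"name": "apply_moves", "arguments": {
  "rows": [
    [[-0.03,0.03,0.015],0],
    [[-0.06,0.07,0.03],0],
    [[-0.09,0.11,0.045],0],
    [[-0.12,0.15,0.06],0],
    [[-0.144,0.19,0.068],0],
    [[-0.144,0.22,0.068],0],
    [[-0.1445,0.24,0.068],0],
    [[-0.1445,0.24,0.068],0],
    [[-0.1445,0.24,0.068],0],
    [[-0.1445,0.24,0.068],0]
  ]
}}

```text
time_s: 4.12
tcp_pos: [0.443, 0.0095, 0.1511]
eef_rot: [-90.1, -0.1, 85.0]
contact_force: [0.7, -0.2, -0.0]
gripper_width: 0.0873
```

```bash
python3 - <<'E'
from plant import *
from h import *
s=get_state();print(s["tcp_pos"],s["eef_rot"],todelta(s,[.4417,.0087,.09],85))
c=capture("wrist");cv2.imwrite("pics/w3.png",c["pixels"])
E
```

```text
[0.44297898 0.00951079 0.15113238] [-9.00954202e+01 -5.06022873e-02  8.49698378e+01] (array([-0.001 ,  0.0611,  0.0013]), np.float64(-0.03))
```

View pics/w3.png

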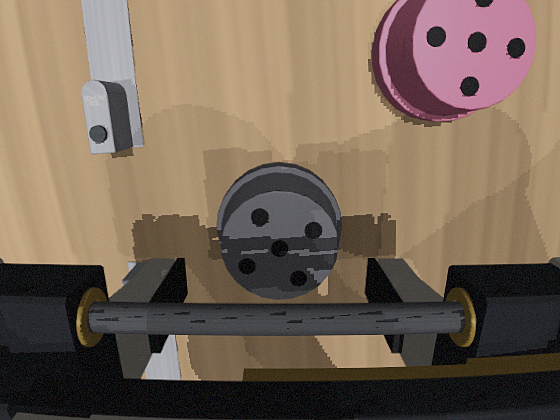

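The pot (centre at about 280,248) sits midway between the fingers, with the pink decoy clear at top right. I'll go down and grip lightly.

Call:
{"name": "apply_moves", "arguments": {
  "rows": [
    [[-0.001,0.02,0.001],0],
    [[-0.001,0.04,0.001],0],
    [[-0.001,0.055,0.001],0],
    [[-0.001,0.061,0.001],0],
    [[-0.001,0.061,0.001],0],
    [[-0.001,0.061,0.001],0]
  ]
}}

```text
time_s: 4.92
tcp_pos: [0.4418, 0.0086, 0.0898]
eef_rot: [-90.1, -0.0, 85.0]
contact_force: [0.9, -0.4, -0.4]
gripper_width: 0.0874
```

Call:
{"name": "apply_moves", "arguments": {
  "rows": [
    [[0,0,0],0],
    [[0,0,0],0],
    [[0,0,0],0],
    [[0,0,0],0],
    [[0,0,0],0],
    [[0,0,0],0],
    [[0,0,0],0],
    [[0,0,0],0]
  ],
  "gripper": 0.5,
  "grip_force": 5
}}

```text
time_s: 5.92
tcp_pos: [0.4416, 0.0085, 0.0894]
eef_rot: [-90.0, -0.0, 85.0]
contact_force: [0.0, 0.4, 6.8]
gripper_width: 0.074
```

```bash
python3 - <<'E'
from plant import *
from h import *
s=get_state();print(s)
th=np.radians(-4.94);ux=np.array([np.cos(th),np.sin(th),0]);g=np.array([.5496,.1124,.09])
for k in(-.075,0,.07): print(k,todelta(s,g+k*ux,85.06))
E
```

```text
{'time_s': 5.925, 'joints': array([ 2.68485367e+01,  1.30976213e+01, -4.25929221e+01,  1.07959906e-02,
       -3.42844359e+01, -3.18801802e+01]), 'qd': array([-0.04743574,  0.03101649,  0.07083809, -0.01457387,  0.044344  ,
        0.06298447]), 'joint_torque': array([-2.33821752e-01, -3.41211462e+01,  1.66149402e+01,  3.90205353e+00,
        2.56663850e-01,  4.96946624e-03]), 'tcp_pos': array([0.44156513, 0.00850978, 0.08939296]), 'eef_rot': array([-9.00244599e+01, -8.04693345e-03,  8.49772771e+01]), 'contact_force': array([0.03360701, 0.42824516, 6.81510415]), 'moment': array([0.28684934, 0.33700892, 0.01571824]), 'gripper_width': 0.07399758021532019}
-0.075 (array([ 0.1128, -0.0006, -0.0235]), np.float64(-0.08))
0 (array([ 0.1129, -0.0005, -0.0985]), np.float64(-0.08))
0.07 (array([ 0.1131, -0.0005, -0.1685]), np.float64(-0.08))
```

Call:
{"name": "apply_moves", "arguments": {
  "rows": [
    [[0,0,0],0],
    [[0,0,0],0],
    [[0,0,0],0],
    [[0,0,0],0],
    [[0,0,0],0],
    [[0,0,0],0]
  ],
  "gripper": 1
}}

```text
time_s: 6.68
tcp_pos: [0.4413, 0.0084, 0.0891]
eef_rot: [-90.0, 0.0, 85.0]
contact_force: [-0.3, 0.4, 0.5]
gripper_width: 0.0876
```

Call:
{"name": "apply_moves", "arguments": {
  "rows": [
    [[0,0.003,0],0],
    [[0,0.006,0],0],
    [[0,0.008,0],0],
    [[0,0.008,0],0]
  ]
}}

```text
time_s: 7.18
tcp_pos: [0.4412, 0.0083, 0.0809]
eef_rot: [-90.0, 0.0, 85.0]
contact_force: [-0.8, 0.2, 1.2]
gripper_width: 0.0874
```

Force is near zero with the fingertips at about 15 mm, so I can lower a little further and grip the collar.

Call:
{"name": "apply_moves", "arguments": {
  "rows": [
    [[0,0.003,0],0],
    [[0,0.005,0],0],
    [[0,0.006,0],0],
    [[0,0.006,0],0]
  ]
}}

```text
time_s: 7.68
tcp_pos: [0.4413, 0.0084, 0.0751]
eef_rot: [-90.0, 0.0, 85.0]
contact_force: [0.5, -0.8, 0.2]
gripper_width: 0.0874
```

Call:
{"name": "apply_moves", "arguments": {
  "rows": [
    [[0,0,0],0],
    [[0,0,0],0],
    [[0,0,0],0],
    [[0,0,0],0],
    [[0,0,0],0]
  ],
  "gripper": 0.6,
  "grip_force": 6
}}

```text
time_s: 8.3
tcp_pos: [0.4413, 0.0084, 0.0752]
eef_rot: [-90.0, -0.0, 85.0]
contact_force: [0.8, -0.1, 0.4]
gripper_width: 0.0836
```

```bash
python3 - <<'E'
from plant import *
from h import *
s=get_state();print(s["tcp_pos"],s["contact_force"],s["gripper_width"])
th=np.radians(-4.94);ux=np.array([np.cos(th),np.sin(th),0]);g=np.array([.5496,.1124,.0753])
for k in(-.075,0,.07): print(k,todelta(s,g+k*ux,85.06))
E
```

```text
[0.44133314 0.00840736 0.07516284] [ 0.83913781 -0.09512499  0.44493324] 0.08362204925880166
-0.075 (array([ 1.13e-01, -1.00e-04, -2.37e-02]), np.float64(-0.1))
0 (array([ 1.131e-01, -1.000e-04, -9.870e-02]), np.float64(-0.1))
0.07 (array([ 1.132e-01, -1.000e-04, -1.687e-01]), np.float64(-0.1))
```

Call:
{"name": "apply_moves", "arguments": {
  "rows": [
    [[0.01,0,-0.001],0],
    [[0.025,0,-0.002],0],
    [[0.04,0,-0.003],0],
    [[0.055,0,-0.005],0],
    [[0.07,0,-0.006],0],
    [[0.085,0,-0.007],0],
    [[0.1,0,-0.008],0],
    [[0.113,0,-0.009],0],
    [[0.113,0,-0.009],0],
    [[0.113,0,-0.009],0]
  ]
}}

```text
time_s: 9.55
tcp_pos: [0.4604, 0.1204, 0.0752]
eef_rot: [-90.0, -0.0, 85.0]
contact_force: [-0.2, 0.5, 1.2]
gripper_width: 0.0839
```

```bash
python3 - <<'E'
from plant import *
from h import *
s=get_state();print(s["tcp_pos"],s["contact_force"],s["gripper_width"])
th=np.radians(-4.94);ux=np.array([np.cos(th),np.sin(th),0]);g=np.array([.5496,.1124,.0753])
for k in(-.075,0,.07): print(k,todelta(s,g+k*ux,85.06))
c=capture("wrist");cv2.imwrite("pics/w4.png",c["pixels"])
R,t=wristRT(c,s)
print(world(c,[(280,256)],.052,R,t))
c=capture("top");im=ortho(c,.38,.68,-.24,.22,.03,.46/800);cv2.imwrite("pics/t4.png",im)
E
```

```text
[0.46037609 0.12037714 0.07519265] [-0.22367494  0.47064463  1.17049291] 0.08390139491556689
-0.075 (array([-0.0002, -0.0001, -0.0146]), np.float64(-0.09))
0 (array([-0.0001, -0.0001, -0.0896]), np.float64(-0.09))
0.07 (array([-0.    , -0.    , -0.1596]), np.float64(-0.09))
[[0.45739911 0.09095131 0.052     ]]
```

View pics/w4.png

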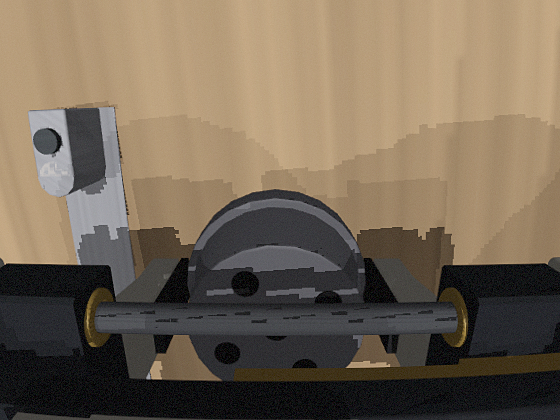

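View pics/t4.png

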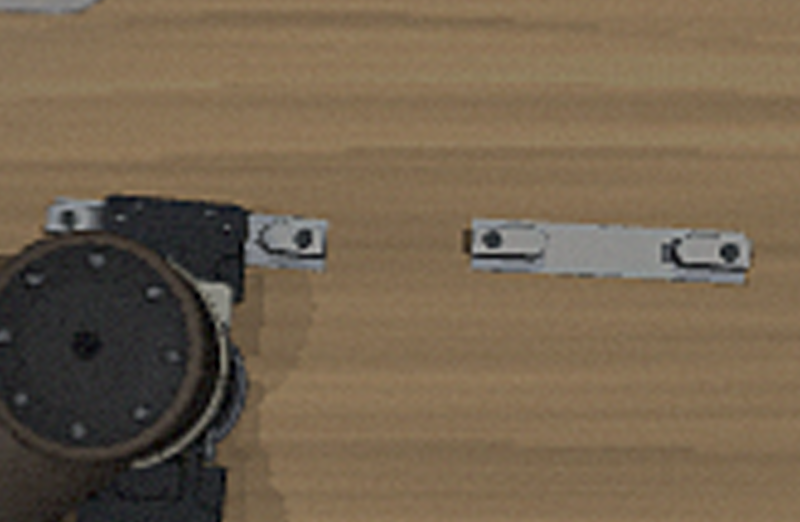

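```bash
python3 - <<'E'
from plant import *
from h import *
s=get_state();c=capture("wrist");R,t=wristRT(c,s)
print(s["tcp_pos"],world(c,[(277,334),(228,352),(245,284)],.052,R,t), world(c,[(275,190)],.018,R,t))
g=(c["pixels"][180:400,180:380]);cv2.imwrite("pics/w5.png",cv2.convertScaleAbs(cv2.resize(g,None,fx=2.7,fy=2.7),alpha=2))
E
```

```text
[0.46022014 0.11998795 0.07518716] [[0.4610687  0.12251723 0.052     ]
 [0.48071713 0.1292323  0.052     ]
 [0.47066408 0.10036243 0.052     ]] [[0.45767547 0.0748075  0.018     ]]
```

View pics/w5.png

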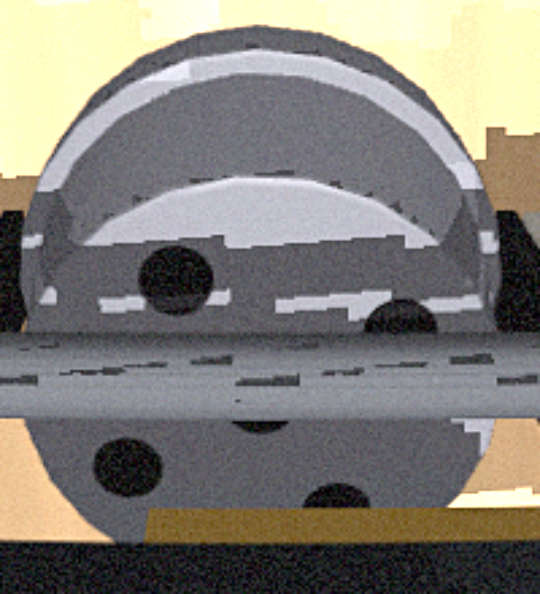

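Call:
{"name": "apply_moves", "arguments": {
  "rows": [
    [[0,0,-0.008],0],
    [[0,0,-0.016],0],
    [[0,0,-0.024],0],
    [[0,0,-0.032],0],
    [[0,0,-0.04],0],
    [[0,0,-0.048],0],
    [[0,0,-0.056],0],
    [[0,0,-0.062],0],
    [[0,0,-0.066],0]
  ]
}}

```text
time_s: 10.82
tcp_pos: [0.5263, 0.1143, 0.0751]
eef_rot: [-90.0, 0.0, 85.0]
contact_force: [-4.0, 0.2, 4.9]
gripper_width: 0.0837
```

```bash
cat > look.py <<'E'
import sys
from plant import *
from h import *
s=get_state();c=capture("wrist");cv2.imwrite(sys.argv[1],c["pixels"])
print(s["tcp_pos"],s["eef_rot"],s["contact_force"],s["moment"],s["gripper_width"],s["time_s"])
E
python3 look.py pics/w6.png
```

```text
[0.52631293 0.11429891 0.07512666] [-8.99878192e+01  7.74092640e-03  8.49562799e+01] [-4.02692868  0.15604763  4.89881022] [0.23942506 1.47170353 0.01436301] 0.08370088314952472 10.825
```

View pics/w6.png

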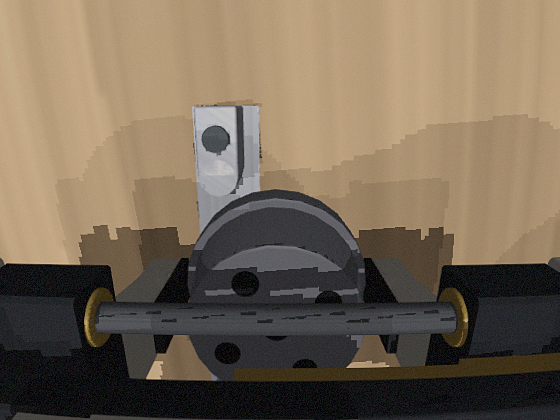

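Call:
{"name": "apply_moves", "arguments": {
  "rows": [
    [[0,0,0],0],
    [[0,0,0],0]
  ]
}}

```text
time_s: 11.12
tcp_pos: [0.5265, 0.1146, 0.0752]
eef_rot: [-90.1, -0.0, 85.0]
contact_force: [1.8, -0.5, 0.8]
gripper_width: 0.0836
```

```bash
python3 - <<'E'
from plant import *
from h import *
s=get_state();print(s)
c=capture("scene");cv2.imwrite("pics/s6.png",cv2.resize(c["pixels"][100:310,120:440],None,fx=2.4,fy=2.4,interpolation=cv2.INTER_CUBIC))
c=capture("wrist");R,t=wristRT(c,s);print(world(c,[(215,137),(218,193)],.03,R,t))
E
```

```text
{'time_s': 11.125, 'joints': array([ 3.31345744e+01,  2.18038838e+01, -3.10914856e+01,  2.12736054e-02,
       -3.70392550e+01, -3.81775916e+01]), 'qd': array([ 0.14920053, -0.05924901, -0.05387683, -0.0714459 , -0.06655082,
       -0.04196459]), 'joint_torque': array([ 3.05310236e-01, -4.87217939e+01,  1.81560266e+01,  4.10143375e+00,
       -1.79694747e-01, -8.06103082e-03]), 'tcp_pos': array([0.526539  , 0.11457069, 0.07522679]), 'eef_rot': array([-9.00593227e+01, -3.03188966e-02,  8.49739722e+01]), 'contact_force': array([ 1.75312467, -0.51964944,  0.78239413]), 'moment': array([-0.0855346 , -0.34442   ,  0.02217703]), 'gripper_width': 0.08355318369016922}
[[0.54455034 0.04413095 0.03      ]
 [0.54626399 0.06583996 0.03      ]]
```

View pics/s6.png

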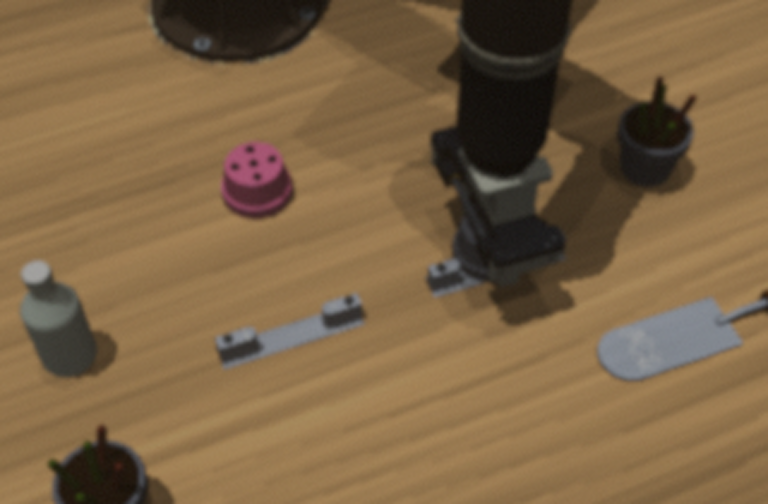

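The force was only a deceleration transient; it's now near zero. Carry on through the gate.

Call:
{"name": "apply_moves", "arguments": {
  "rows": [
    [[0,0,-0.004],0],
    [[0,0,-0.01],0],
    [[0,0,-0.016],0],
    [[0,0,-0.02],0],
    [[0,0,-0.023],0],
    [[0,0,-0.025],0],
    [[0,0,-0.025],0]
  ]
}}

```text
time_s: 12.1
tcp_pos: [0.5512, 0.112, 0.0752]
eef_rot: [-90.0, 0.0, 85.0]
contact_force: [-2.0, -1.1, 4.0]
gripper_width: 0.0833
```

```bash
python3 look.py pics/w7.png
```

```text
[0.55117404 0.11204845 0.07515066] [-8.99974811e+01  9.20178909e-03  8.49543102e+01] [-1.99516481 -1.0724544   3.95170038] [-0.2036709   0.71396559 -0.02905803] 0.08326615717638682 12.1
```

View pics/w7.png

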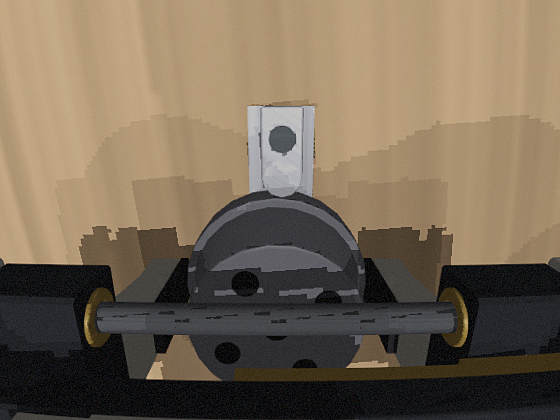

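The pot (still at 276,~330, so it hasn't slipped in the grip) is in the gap. The jaw tip (283,195) just clears it. Next I'll move it out on the far side.

Call:
{"name": "apply_moves", "arguments": {
  "rows": [
    [[0,0,-0.004],0],
    [[0,0,-0.01],0],
    [[0,0,-0.018],0],
    [[0,0,-0.026],0],
    [[0,0,-0.034],0],
    [[0,0,-0.042],0],
    [[0,0,-0.05],0],
    [[0,0,-0.058],0],
    [[0,0,-0.065],0],
    [[0,0,-0.07],0],
    [[0,0,-0.072],0],
    [[0,0,-0.072],0],
    [[0,0,-0.072],0]
  ]
}}

```text
time_s: 13.78
tcp_pos: [0.6232, 0.1057, 0.0752]
eef_rot: [-90.0, -0.0, 85.0]
contact_force: [-1.1, -1.2, 3.1]
gripper_width: 0.0837
```

```bash
python3 look.py pics/w8.png
```

```text
[0.62322537 0.1057197  0.07519818] [-9.00318575e+01 -1.19287251e-03  8.49624748e+01] [-1.05457129 -1.21464831  3.09579152] [-0.29748335  0.46309372 -0.01322307] 0.08370506747336046 13.775
```

View pics/w8.png

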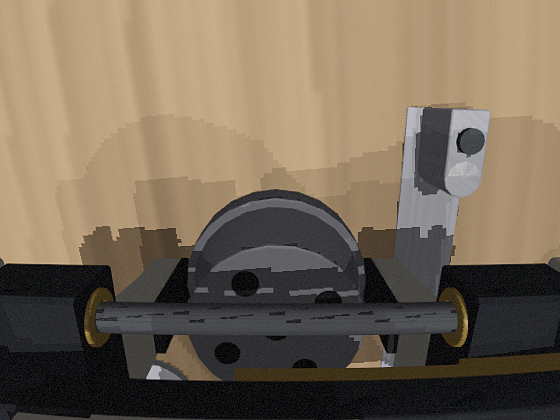

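Call:
{"name": "apply_moves", "arguments": {
  "rows": [
    [[0,0,-0.006],0],
    [[0,0,-0.012],0],
    [[-0.008,0,-0.013],0],
    [[-0.02,0,-0.014],0],
    [[-0.034,0,-0.015],0],
    [[-0.05,0,-0.016],0],
    [[-0.066,0,-0.017],0],
    [[-0.082,0,-0.018],0],
    [[-0.098,0,-0.019],0],
    [[-0.114,0,-0.021],0],
    [[-0.128,0,-0.022],0],
    [[-0.138,0,-0.023],0],
    [[-0.144,0,-0.023],0],
    [[-0.144,0,-0.023],0],
    [[-0.144,0,-0.023],0]
  ]
}}

```text
time_s: 15.7
tcp_pos: [0.6328, -0.0398, 0.0752]
eef_rot: [-90.0, 0.0, 85.0]
contact_force: [0.3, -2.6, 3.2]
gripper_width: 0.0836
```

```bash
python3 look.py pics/w9.png
```

```text
[ 0.63277193 -0.03977094  0.07517597] [-8.99819891e+01  2.95288619e-02  8.49787721e+01] [ 0.26276994 -2.55143686  3.1992404 ] [-0.6560495  -0.08132274  0.02254597] 0.08359393084994073 15.7
```

View pics/w9.png

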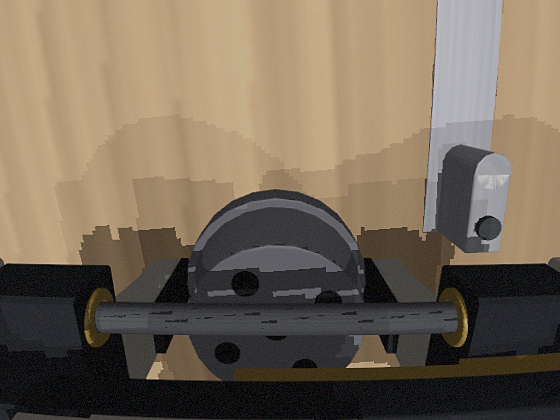

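```bash
python3 - <<'E'
from plant import *
from h import *
s=get_state();c=capture("wrist");R,t=wristRT(c,s)
print(world(c,[(488,228),(487,151)],.03,R,t))
print(todelta(s,[.632,-.137,.0752],87))
E
```

```text
[[ 0.54248121 -0.06396338  0.03      ]
 [ 0.54552073 -0.0963716   0.03      ]]
(array([-0.097 ,  0.    , -0.0077]), np.float64(-2.02))
```

Call:
{"name": "apply_moves", "arguments": {
  "rows": [
    [[-0.008,0,-0.001],0],
    [[-0.02,0,-0.002],-0.3],
    [[-0.034,0,-0.003],-0.6],
    [[-0.05,0,-0.004],-0.9],
    [[-0.066,0,-0.005],-1.2],
    [[-0.08,0,-0.006],-1.6],
    [[-0.09,0,-0.007],-2],
    [[-0.097,0,-0.008],-2],
    [[-0.097,0,-0.008],-2],
    [[-0.097,0,-0.008],-2]
  ]
}}

```text
time_s: 17.05
tcp_pos: [0.6323, -0.1372, 0.0752]
eef_rot: [-90.0, 0.0, 87.0]
contact_force: [-0.1, -2.4, 3.7]
gripper_width: 0.0836
```

```bash
python3 look.py pics/w10.png
```

```text
[ 0.6322946  -0.13718084  0.07518   ] [-8.99897467e+01  2.91052533e-02  8.69721738e+01] [-0.07454122 -2.40132863  3.65681521] [-0.74270641  0.02979454  0.04869001] 0.08356368980511471 17.05
```

View pics/w10.png

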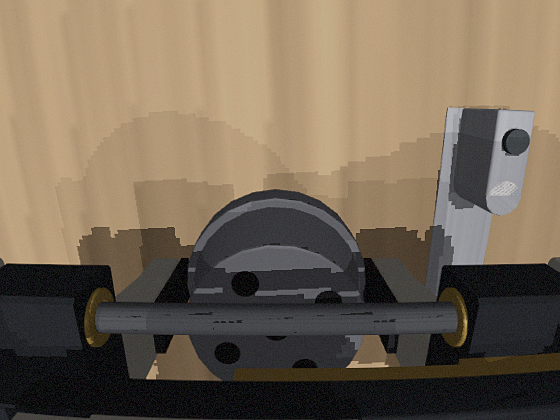

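```bash
python3 - <<'E'
from plant import *
from h import *
s=get_state();c=capture("wrist");R,t=wristRT(c,s)
r=world(c,[(516,141),(502,214)],.03,R,t);print(r)
l=np.array([.5425,-.0640,.03])
m=(l+r[0])/2;d=l-r[0];th=np.arctan2(-d[0],d[1]);print(m,np.degrees(th),np.hypot(*d[:2]))
p=m+.026*np.array([np.cos(th),np.sin(th),0]);p[2]=.0752
print(p,todelta(s,p,90+np.degrees(th)), todelta(s,m+.06*np.array([np.cos(th),np.sin(th),0])+[0,0,.0452],90+np.degrees(th)))
E
```

```text
[[ 0.53514758 -0.20036424  0.03      ]
 [ 0.53742483 -0.17034983  0.03      ]]
[ 0.53882379 -0.13218212  0.03      ] -3.086256388838851 0.13656231224962637
[ 0.56478608 -0.13358194  0.0752    ] (array([-0.0001, -0.    ,  0.0676]), np.float64(0.07)) (array([-0.0002, -0.    ,  0.0336]), np.float64(0.07))
```

Call:
{"name": "apply_moves", "arguments": {
  "rows": [
    [[0,0,0.004],0],
    [[0,0,0.01],0],
    [[0,0,0.018],0],
    [[0,0,0.026],0],
    [[0,0,0.034],0],
    [[0,0,0.042],0],
    [[0,0,0.05],0],
    [[0,0,0.056],0],
    [[0,0,0.06],0],
    [[0,0,0.062],0],
    [[0,0,0.062],0],
    [[0,0,0.062],0]
  ]
}}

```text
time_s: 18.65
tcp_pos: [0.5701, -0.1336, 0.0752]
eef_rot: [-90.0, 0.0, 87.0]
contact_force: [-1.4, 0.4, 6.3]
gripper_width: 0.0837
```

```bash
python3 look.py pics/w11.png
```

```text
[ 0.57014181 -0.13363294  0.07515628] [-8.99571226e+01  1.68295444e-03  8.69590461e+01] [-1.36434652  0.40017223  6.28166938] [0.44098016 0.22201455 0.09615523] 0.08371034027537994 18.65
```

View pics/w11.png

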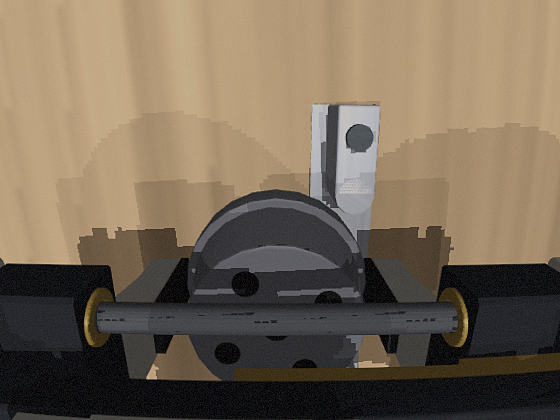

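The pot is about 9 mm short of the stop, and the near jaw tip (355,210) is just clear of the collar. I'll open so that only the far finger pushes, then ease in.

Call:
{"name": "apply_moves", "arguments": {
  "rows": [
    [[0,0,0],0],
    [[0,0,0],0],
    [[0,0,0],0],
    [[0,0,0],0],
    [[0,0,0],0],
    [[0,0,0],0]
  ],
  "gripper": 1
}}

```text
time_s: 19.45
tcp_pos: [0.5704, -0.1336, 0.0752]
eef_rot: [-90.0, -0.0, 87.0]
contact_force: [1.0, -0.4, 0.2]
gripper_width: 0.0878
```

Call:
{"name": "apply_moves", "arguments": {
  "rows": [
    [[0,0,0.001],0],
    [[0,0,0.003],0],
    [[0,0,0.005],0],
    [[0,0,0.007],0],
    [[0,0,0.008],0],
    [[0,0,0.008],0],
    [[0,0,0.008],0],
    [[0,0,0.008],0]
  ]
}}

```text
time_s: 20.45
tcp_pos: [0.5625, -0.1332, 0.0751]
eef_rot: [-90.0, 0.0, 87.0]
contact_force: [0.2, -0.1, 0.4]
gripper_width: 0.0876
```

Call:
{"name": "apply_moves", "arguments": {
  "rows": [
    [[0,0,0.001],0],
    [[0,0,0.001],0],
    [[0,0,0.001],0]
  ]
}}

```text
time_s: 20.82
tcp_pos: [0.5614, -0.1332, 0.0752]
eef_rot: [-90.0, -0.0, 87.0]
contact_force: [-0.0, 0.3, -0.2]
gripper_width: 0.0876
```

Call:
{"name": "apply_moves", "arguments": {
  "rows": [
    [[0,0,0.001],0],
    [[0,0,0.001],0],
    [[0,0,0.001],0],
    [[0,0,0.001],0]
  ]
}}

```text
time_s: 21.32
tcp_pos: [0.5604, -0.1331, 0.0752]
eef_rot: [-90.0, 0.0, 87.0]
contact_force: [0.1, -0.4, -0.9]
gripper_width: 0.0877
```

Call:
{"name": "apply_moves", "arguments": {
  "rows": [
    [[0,0,0.001],0],
    [[0,0,0.001],0],
    [[0,0,0.001],0],
    [[0,0,0.001],0]
  ]
}}

```text
time_s: 21.82
tcp_pos: [0.5599, -0.1331, 0.0753]
eef_rot: [-90.1, 0.0, 87.0]
contact_force: [2.9, -2.1, -0.0]
gripper_width: 0.0877
```

Call:
{"name": "apply_moves", "arguments": {
  "rows": [
    [[0,0,0.0005],0],
    [[0,0,0.001],0],
    [[0,0,0.001],0],
    [[0,0,0.001],0]
  ]
}}

```text
time_s: 22.32
tcp_pos: [0.5596, -0.1332, 0.0757]
eef_rot: [-90.1, 0.0, 87.0]
contact_force: [4.9, -2.9, -0.0]
gripper_width: 0.0877
```

```bash
python3 look.py pics/w12.png
```

```text
[ 0.55961489 -0.13316201  0.07568128] [-9.01392100e+01  6.69842222e-03  8.69800934e+01] [ 4.89540175 -2.91083017 -0.01123287] [-1.18653685 -1.90030952 -0.15960035] 0.08765410926168743 22.325
```

View pics/w12.png

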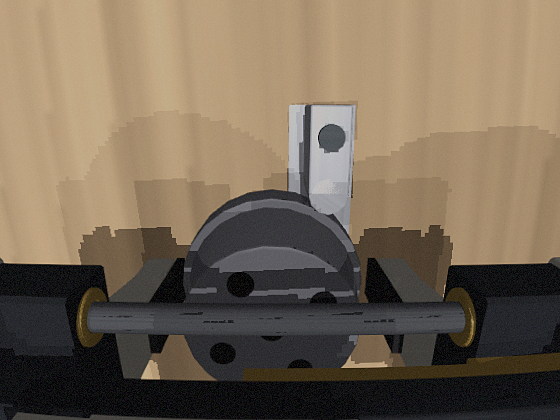

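Both jaws are taking load (about 5 N axial, 3 N lateral), and in view the jaw tip (330,205) meets the collar. Now I'll back off to centre and lift clear.

Call:
{"name": "apply_moves", "arguments": {
  "rows": [
    [[0,0,-0.001],0],
    [[0,0,-0.002],0],
    [[0,0,-0.003],0],
    [[0,0,-0.003],0],
    [[0,0,-0.003],0]
  ]
}}

```text
time_s: 23.0
tcp_pos: [0.5609, -0.1331, 0.0749]
eef_rot: [-89.9, 0.0, 87.0]
contact_force: [-0.0, -0.3, 0.6]
gripper_width: 0.0875
```

Call:
{"name": "apply_moves", "arguments": {
  "rows": [
    [[0,-0.003,0],0],
    [[0,-0.008,0],0],
    [[0,-0.012,0],0],
    [[0,-0.012,0],0]
  ]
}}

```text
time_s: 23.5
tcp_pos: [0.5617, -0.1332, 0.0878]
eef_rot: [-90.1, -0.0, 87.0]
contact_force: [0.7, -0.2, -1.3]
gripper_width: 0.0876
```

```bash
python3 look.py pics/w13.png
```

```text
[ 0.5616993  -0.13315115  0.08775668] [-9.00577892e+01 -7.77982022e-03  8.69656632e+01] [ 0.72311382 -0.1647852  -1.28400842] [ 0.05216162 -0.05813333  0.01513176] 0.08759822893719903 23.5
```

View pics/w13.png

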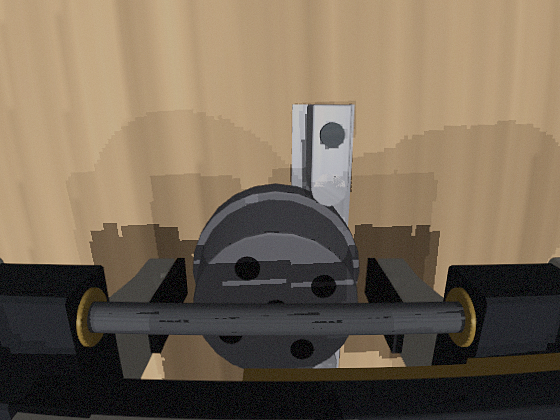

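Fingers are above the collar, no contact. Lift straight up and look from above.

Call:
{"name": "apply_moves", "arguments": {
  "rows": [
    [[0,-0.02,0],0],
    [[0,-0.05,0],0],
    [[0,-0.09,0],0],
    [[0,-0.13,0],0],
    [[0.04,-0.17,0],0],
    [[0.08,-0.21,0],0],
    [[0.1,-0.23,0],0],
    [[0.1,-0.23,0],0],
    [[0.1,-0.23,0],0],
    [[0.1,-0.23,0],0]
  ]
}}

```text
time_s: 24.8
tcp_pos: [0.5662, -0.0341, 0.3159]
eef_rot: [-89.9, 0.0, 86.9]
contact_force: [-0.9, -0.7, 0.2]
gripper_width: 0.0875
```

```bash
python3 - <<'E'
from plant import *
from h import *
import pickle
s=get_state();c=capture("wrist");pickle.dump((s,c),open("w14.pkl","wb"))
print(s["tcp_pos"],s["eef_rot"],s["time_s"],s["contact_force"])
cv2.imwrite("pics/w14.png",c["pixels"])
c=capture("scene");cv2.imwrite("pics/s14.png",c["pixels"])
c=capture("top");cv2.imwrite("pics/t14.png",c["pixels"])
E
```

```text
[ 0.56621993 -0.0340536   0.31589792] [-8.98790113e+01  3.00677720e-02  8.69093222e+01] 24.8 [-0.93386477 -0.68096743  0.22776081]
```

View pics/w14.png

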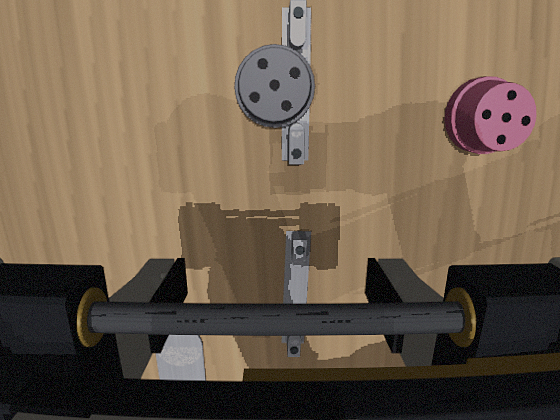

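View pics/t14.png

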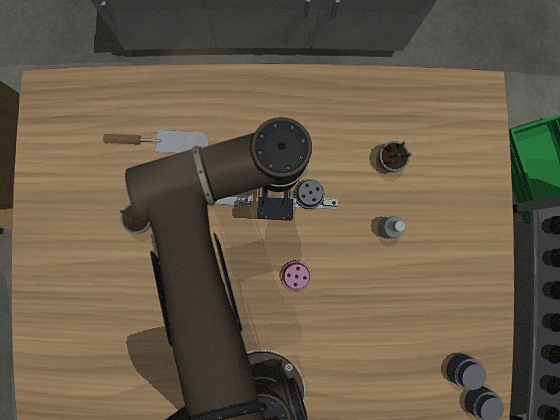

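```bash
python3 - <<'E'
from h import *
import pickle
s,c=pickle.load(open("w14.pkl","rb"));R,t=wristRT(c,s)
p=world(c,[(274.5,85),(263,63.5),(294.5,72.5),(254,97),(286,105.5)],.052,R,t).mean(0)
j=world(c,[(296.5,154),(298,13)],.03,R,t);m=j.mean(0);d=j[0]-j[1];th=np.arctan2(-d[0],d[1]);e=(p-m)[:2]
print(p,j,m,np.degrees(th),"k",e@[np.cos(th),np.sin(th)],"y",e@[-np.sin(th),np.cos(th)])
z=c["z_map"]
for u,v in((275,75),(265,85),(285,85),(274,95)):
    q=np.linalg.inv(c["intrinsics"])@[u,v,1];print((R.T@(q*z[v,u]-t)).round(4))
E
```

```text
[ 0.56286952 -0.13306928  0.052     ] [[ 0.54353796 -0.06365786  0.03      ]
 [ 0.5364646  -0.20017281  0.03      ]] [ 0.54000128 -0.13191534  0.03      ] -2.9660589654759177 k 0.02289731517568673 y 3.0905951177895036e-05
[ 0.5619 -0.1402  0.0517]
[ 0.5717 -0.132   0.052 ]
[ 0.5531 -0.131   0.0521]
[ 0.5638 -0.1227  0.0524]
```

View pics/s14.png

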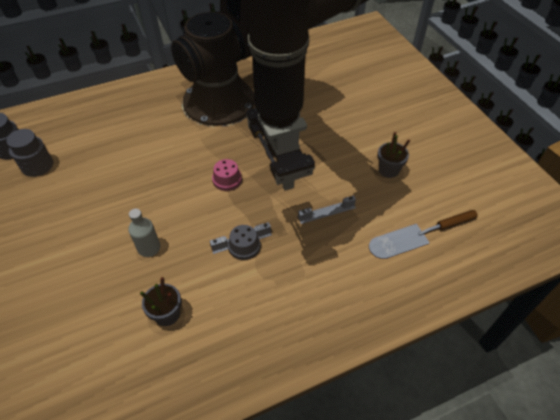

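```bash
python3 -c "
from plant import *
print(close_job())"
```

```text
the job is handed in; nothing more can be done
None
```

I slid the pot through the wide gate and out the far side, then pressed it into the narrow gate from that side. I handed the job in at about 25 s; it reports no verdict.

- **Wide gate:** I held the pot lightly by its collar, fingers front and back. It went through without touching hard and ended about 73 mm beyond the gate's line.
- **Narrow gate:** I opened the gripper so that only one finger pushed. The push built up to about 5 N and was held for around half a second, and both jaws stopped the pot. There was also about 3 N sideways, so the jaws probably did not carry equal load.
- **Last checks:**
  - In the final wrist picture the pot's centre is 22.9 mm from the middle of the gap, against about 22 mm expected; the 1 mm difference is within the calibration.
  - It is less than 0.1 mm off the centre line. Its top is at 52 mm, level within the depth noise, so it stands flat.
  - The gripper is about 0.25 m above the bench and touches nothing.
  - The plants, bottle and trowel look unmoved in the scene picture, though I did not measure them.
- **Other force readings:** Short readings of 4–6 N while moving went away when the arm stopped. My first grip, on the tapered part, pressed the pot down with about 7 N, so I let go and gripped the collar instead.

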